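# Secure the spice grinder and hold its bayonet lid at the pulse position

### The job

Swing the turnbutton on the wooden dock across the grinder's foot so that the grinder is secured. Then fit the bayonet lid into the grinder's mouth, lugs down through the two slots, and twist it clockwise halfway to the lock (pointers at the single bead), without ever reaching the lock click. Finish while still gripping the lid and holding it at halfway, because a spring turns it back if let go; leave the other kitchenware where it stands.

Things in the scene. Friction and masses are not known exactly. Their poses are not given: they have to be found in the camera images.
- dock: Fixed plywood board, 160 mm (its x) by 260 mm (its y, from -168 to +92), 12 mm thick, with low rails to z = 21 mm forming the pocket for the grinder's foot. Origin: underside, right below the nominal axis of the grinder's mouth. The turnbutton's pivot is at dock x = 0, y = -130 mm.
- turnbutton (a joint): Angle (rad) of the steel turnbutton about its upright pivot on the dock: 0 = bar along dock +x, clear of the foot; turns counter-clockwise seen from above to a stop at 1.57 = bar along dock +y, across the foot. Starts at 0 to 0.35. Slight friction, stays where left. Bar 18 mm wide, 26 to 34 mm above the table, reaching 48 mm from the pivot.
- wing (a point): Centre of the turnbutton's grip wing, on the pivot axis, 46 mm above the table. The wing is a fin 44 mm long (this point's x, the direction of the bar), 12 mm thick (its y) and 24 mm tall (34 to 58 mm above the table), to be pinched from above. Turns with the button.
- grinder: Spice grinder base, 1.5 kg, loose in the dock's pocket with 1.5 mm play, axes along the dock's. Origin: on the axis of the round body, underside (12 mm above the table). Foot 130 x 170 mm (its y from -105 to +65), 12 mm thick; steel body, radius 52 mm; bayonet mouth on top, outer radius 54 mm, top 78 mm above the origin.
- mouth (a point): Centre of the mouth's top plane, 90 mm above the table; axes as the grinder's. A lip (6 mm thick, inner radius 37 mm) covers a channel (radius 46 mm, floor 18 mm below this point), open only at two slots, 18 mm wide, centred on +x and -x. Inner walls let lugs turn clockwise only. Rim marks clockwise from each slot: flat bar at the slot, bead at 41 deg (halfway), two bars at 76 deg (lock).
- drive_ring (a joint): Angle (rad) of the sprung ring in the channel, pushed by the lugs as the lid turns clockwise (seen from above): 0 = rest, 1.30 = stop. The lid turns 0.12 from the slot centre before the lugs meet it; then ring = lid twist - 0.12. The lock clicks at 1.2; halfway is 0.6. The spring pushes back with 0.06 N m at 0, 0.13 N m at 0.6, and turns a released lid back.
- lid: Loose grey lid, about 160 g, upright on the table. Origin: centre of underside. Plug radius 34 mm, z 0 to 20; two lugs along +x and -x to radius 44 mm, 12 mm wide, z 0 to 7; flange radius 45 mm, z 20 to 25, pointer tab above each lug; grip bar 56 mm long (x), 16 mm thick (y), z 25 to 55. Fits either half-turn. Seated, its underside is on the channel floor, 60 mm above the grinder's origin.
- steamer: Bystander: bamboo steamer, two tiers and a lid, 226 mm across, 172 mm tall. Origin: centre of its underside.
- colander: Bystander: stainless colander, 210 mm across, 95 mm tall. Origin: centre of its underside.
- lunchbox: Bystander: blue plastic lunchbox of three stacked tiers, 114 x 164 mm, 151 mm tall. Origin: centre of its underside.
- peg: Bystander: wooden clothes peg with steel spring, 74 x 15 mm, 10 mm tall. Origin: centre of its underside.
- mug: Bystander: white mug, 80 mm across, 90 mm tall, handle at its +y. Origin: centre of its underside.
- jar: Bystander: glass jar with steel cap, 60 mm across, 85 mm tall. Origin: centre of its underside.
- spoon: Bystander: wooden spoon lying flat. Origin: centre of its underside.
There are look-alikes about, which are no part of the job. Leave any orange or turquoise look-alike of the lid alone. Of the things that look like the grinder, the largest one is meant.

How it is judged:
By the outcome, as a careful person would: the job done as asked, in the order asked, and still so for the second after the job is handed in, while the arm keeps its last pose, push and grip.
It also fails if it takes over 58 s, if anything falls off the work surface, if the arm or the gripper's body presses on something with over 40 N, if the wrist force passes 120 N, or if a joint passes its speed limit or range.

### The arm

A 6-joint arm with a two-finger parallel gripper is mounted at the origin on the work surface. World frame = base frame: x ahead of the robot, y to its left, z up, the work surface at z = 0. Lengths are in m, angles in rad, forces in N, time in s.
With the tool pointing down it reaches from about 0.2 to 0.875 m from the base axis. Payload 3.4 kg.
Tool frame: the origin (TCP) lies between the finger pads; the fingertips stand 25 mm ahead of it and the grasp point (between the pads) lies 6 mm ahead of it (r.nose_length is the z of the fingertips in the tool frame, in m); z points along the fingers, y is the line along which they close (so a half turn about z gives the same grasp; the last joint's range is limited). The gripper opens to 94 mm and grips with 3 to 60 N. Pads are 16 mm wide; open, the fingers measure 119 mm over their backs; the gripper's body (75 mm by 177 mm) begins 78 mm behind the grasp point.
Start: joints at [-1.29, 0.276, 1.505, -0, 1.361, -0.121], TCP at [0.225, -0.529, 0.23] pointing down, gripper open.
Joint ranges: [-2.89, 2.89], [-0.75, 2.08], [0.22, 2.7], [-1.18, 4.32], [0.11, 2.71], [-2.7, 2.7]. Speed limits (rad/s): [2.57, 2.57, 3.14, 3.14, 3.14, 3.14].

### API

Orientations are given as a unit quaternion [w, x, y, z].
In Python, from plant import r, gripper_to, inverse_kinematics, vision, models, telemetry gives the robot as it stands. Calls block until the motion is done:
- r.move_to(position, orientation): joint-space move of the TCP to a pose.
- r.move_l(position, rot=None, vel=0.15, guard=None): straight line of the TCP; rot=None keeps the orientation; vel is the mean speed in m/s. With guard (N) it stops when the force on the tool has changed by that much, and returns True; else False.
- r.movej(angles): joint-space move.
- gripper_to(opening, f_grip=None): finger opening in m; f_grip is the grip in N (None keeps the last); returns when the fingers have stopped.
- r.hold(seconds).
- inverse_kinematics(position, orientation): joint angles nearest the present ones, or None.
- vision.snapshot(name): name is "side" or "top" or "wrist"; returns the picture (384x512x3 uint8, red, green, blue); there is no depth.
- vision.get_calibration(name): a dict with "fx", "fy", "cx", "cy" (pixels), "position" and "orientation" of the camera in the world. Camera axes: x right, y down, z forward; pixel columns grow to the right and rows downward; lengths in m; the calibration is good to about 2 mm. The wrist camera is an equidistant fisheye: a pixel r from the principal point sees the ray r / f radians off the axis. A picture is of the moment at which its call begins: read the wrist's pose just before it. get_calibration takes no time and is no camera call; for the wrist camera it gives the pose at the moment of the call.
A pose or a line that the arm cannot do raises r.PlanningError and nothing moves.
- r.sign_off(): hands the job in; it is judged then, once.
Trained networks look in the newest picture that a camera, given by its name, has taken for a name from the list of things; names that differ only in an ending like _2 or _b are one class to them, and where a whole thing is asked for, a point or a joint stands for the part that bears it (a point fixed in the world has none). Each returns a list of dicts, best first, with "score" (0 to 1); they miss things now and then, are a little off and sometimes report something else, mostly with a low value. They report only what shows in the picture. A call takes as long as a camera call. They do not tell look-alikes from the thing itself.
- models.boxes_of(thing, camera): "at" ([x, y, z] in m, in world coordinates, good to about 4 mm: the middle of the surface that is visible of it).
- models.regions_of(thing, camera): "pixels" (384x512 bool, what is visible of it).
- models.mark_of(thing, camera): "at" ([x, y, z] in m, in world coordinates, good to about 4 mm: a listed point, or the origin of a listed thing).
Readings, each from a call of its own:
- telemetry.current_t(): time.
- telemetry.current_joints(): joint angles.
- telemetry.current_dq(): joint speeds.
- telemetry.current_joint_efforts(): joint torques, N m.
- telemetry.current_ee_pos(): TCP position.
- telemetry.current_tool_rot(): TCP orientation.
- telemetry.current_wrist_force(): force on the tool from outside, world axes, zero at the start.
- telemetry.current_torque(): the same for the moment, N m.
- telemetry.current_opening(): finger opening in m.
- telemetry.current_finger_force(): force on a finger pad.
Only numpy, scipy, OpenCV 4.12 (cv2) and the standard library are available. Lean on these libraries where they do the work, as an engineer would, in place of code of your own. Each camera call takes 0.05 s, during which the arm holds its last target. There are 200 camera calls.

## Working session

There is one attempt and no reset: what is moved stays moved. The work goes in short steps, each a Python script; the robot and the scene stay as the last script left them, time stands still between calls to the robot, and variables do not carry over. Pictures are saved under pics/ and viewed, at most 10 in all, crops included, and the job is handed in when it is done.

```bash
ls; mkdir -p pics; python3 - <<'E'
from plant import r, vision, models, telemetry
import cv2, numpy as np
ims=[]
for c in ("top","side"):
    im=vision.snapshot(c); cv2.imwrite(f"pics/{c}0.png",im[...,::-1])
    for t in ("dock","wing","grinder","mouth","lid","turnbutton"):
        try: print(c,t,[(np.round(d["at"],3).tolist(),round(d["score"],2)) for d in models.mark_of(t,c)])
        except Exception as e: print(c,t,repr(e)[:80])
    k=vision.get_calibration(c); print({a:np.round(b,3).tolist() for a,b in k.items()})
print(telemetry.current_t())
E
```

```text
pics
top dock []
top wing []
top grinder [([0.747, -0.104, 0.003], 0.94), ([0.314, 0.093, -0.001], 0.86), ([0.549, 0.139, 0.013], 0.68)]
top mouth [([0.754, -0.095, 0.058], 0.89), ([0.317, 0.09, 0.059], 0.78), ([0.343, -0.17, 0.001], 0.65), ([0.547, 0.141, 0.092], 0.63), ([0.547, 0.141, 0.012], 0.29)]
top lid [([0.24, -0.327, 0.001], 0.94), ([0.494, -0.251, -0.002], 0.84), ([0.36, -0.393, -0.002], 0.77)]
top turnbutton ValueError('it knows: colander, dock, grinder, jar, lid, lunchbox, mouth, mug, p
{'fx': 436.49, 'fy': 436.49, 'cx': 256.329, 'cy': 188.488, 'position': [0.291, -0.008, 1.772], 'orientation': [0.054, -0.697, 0.713, -0.048]}
side dock [([0.548, 0.139, 0.001], 0.62)]
side wing [([0.572, 0.014, 0.05], 0.45), ([0.621, -0.507, -0.002], 0.28)]
side grinder [([0.541, 0.141, 0.011], 0.93), ([0.751, -0.1, -0.003], 0.79), ([0.318, 0.088, 0.001], 0.66)]
side mouth [([0.544, 0.142, 0.088], 0.86), ([0.318, 0.09, 0.055], 0.84), ([0.75, -0.106, 0.064], 0.73)]
side lid [([0.365, -0.39, -0.0], 0.98), ([0.242, -0.323, 0.004], 0.85), ([0.499, -0.251, 0.002], 0.79)]
side turnbutton ValueError('it knows: colander, dock, grinder, jar, lid, lunchbox, mouth, mug, p
{'fx': 493.422, 'fy': 493.422, 'cx': 247.3, 'cy': 186.056, 'position': [0.246, -1.427, 1.03], 'orientation': [-0.471, 0.876, -0.096, 0.043]}
0.6
```

View pics/top0.png

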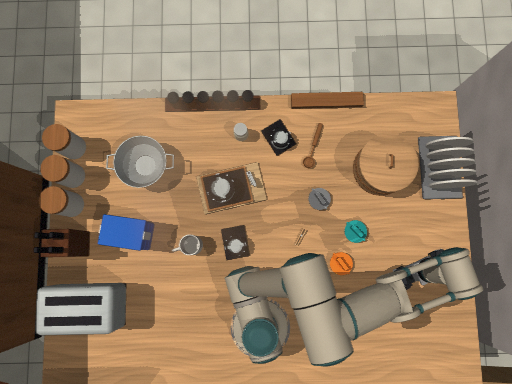

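View pics/side0.png

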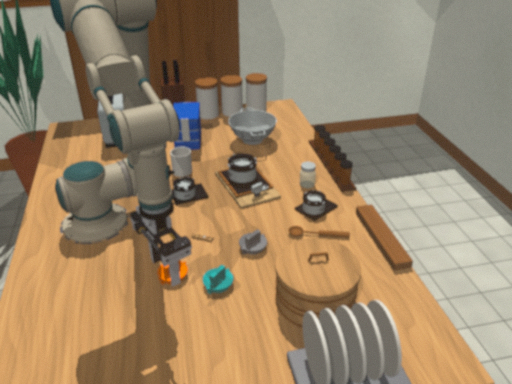

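The top view shows the dock with the largest grinder at px (222,187), the turnbutton at about (253,178) and the grey lid at (319,198). Turquoise and orange lids are at (356,231) and (342,262), and small look-alike grinders at (280,137) and (235,243). The side view agrees: grinder (241,168), wing (260,188), grey lid (253,242). Next I'll look closer with the wrist camera.

```bash
cat > h.py <<'E'
from plant import r, gripper_to, inverse_kinematics, vision, models, telemetry
import cv2, numpy as np
from scipy.spatial.transform import Rotation as R
def q(yaw):
    x,y,z,w=(R.from_euler('z',yaw)*R.from_euler('x',np.pi)).as_quat(); return [w,x,y,z]
def yaw():
    w,x,y,z=telemetry.current_tool_rot(); v=R.from_quat([x,y,z,w]).apply([1,0,0]); return np.arctan2(v[1],v[0])
def cam():
    k=vision.get_calibration("wrist"); w,x,y,z=k["orientation"]; return k,R.from_quat([x,y,z,w])
def project(P,kc):   # world -> fisheye pixel
    k,Rc=kc; v=Rc.inv().apply(np.array(P,float)-k["position"]); v=np.atleast_2d(v)
    th=np.arctan2(np.hypot(v[:,0],v[:,1]),v[:,2]); ph=np.arctan2(v[:,1],v[:,0])
    return np.c_[k["cx"]+k["fx"]*th*np.cos(ph),k["cy"]+k["fy"]*th*np.sin(ph)]
def unproject(px,kc,z):  # pixel -> world at height z
    k,Rc=kc; d=(np.atleast_2d(px)-[k["cx"],k["cy"]])/[k["fx"],k["fy"]]
    th=np.hypot(*d.T); s=np.sinc(th/np.pi)**-1
    v=np.c_[d*(np.sin(th)/np.maximum(th,1e-9))[:,None],np.cos(th)]; v=Rc.apply(v); p=np.array(k["position"])
    return p+v*((z-p[2])/v[:,2])[:,None]
def shot(name):
    kc=cam(); im=vision.snapshot("wrist"); cv2.imwrite(f"pics/{name}.png",im[...,::-1]); np.savez(f"pics/{name}.npz",**{a:np.array(b) for a,b in kc[0].items()}); return kc,im
def marks(*ts):
    for t in ts: print(t,[(np.round(d["at"],4).tolist(),round(d["score"],2)) for d in models.mark_of(t,"wrist")])
E
python3 - <<'E'
from h import *
print(yaw())
r.move_to([0.47,-0.25,0.27],q(0)); print(telemetry.current_t(),telemetry.current_joints())
kc,_=shot("wl"); print(kc[0]); marks("lid")
np.save("pics/lidmask.npy",[d["pixels"] for d in models.regions_of("lid","wrist")])
r.move_to([0.54,0.07,0.30],q(0.2)); print(telemetry.current_t(),telemetry.current_joints())
kc,_=shot("wd"); marks("wing","mouth","grinder","dock"); print(kc[0]["position"])
E
python3 -c "
import cv2,numpy as np
cv2.imwrite('pics/w0.png',np.hstack([cv2.imread('pics/wl.png')[:, :],cv2.imread('pics/wd.png')])[:, :] if 0 else cv2.resize(np.hstack([cv2.imread('pics/wl.png')[:,60:452],cv2.imread('pics/wd.png')[:,60:452]]),(784,384)))"
```

```text
0.40183685906270994
1.9917 [-6.20486144e-01  1.91308800e-01  1.52250453e+00 -6.17391780e-04
  1.42781616e+00  9.50767730e-01]
{'fx': 297.3186396354542, 'fy': 297.3186396354542, 'cx': 253.77269701621844, 'cy': 193.27420998933587, 'position': array([ 0.53898826, -0.25071601,  0.42345509]), 'orientation': array([-0.08507861, -0.70189498,  0.70197919,  0.08561708])}
lid [([0.2423, -0.3295, 0.0002], 0.98), ([0.3674, -0.3895, 0.0022], 0.85), ([0.4987, -0.2503, -0.0016], 0.55)]
3.3917 [-2.81172145e-04  1.98422994e-01  1.44060790e+00 -8.89398917e-04
  1.50283066e+00  1.37169269e+00]
wing [([0.575, 0.0165, 0.0484], 0.8)]
mouth [([0.544, 0.1411, 0.0904], 0.91), ([0.3166, 0.0893, 0.0586], 0.84), ([0.7462, -0.0996, 0.0531], 0.68)]
grinder [([0.3197, 0.0879, -0.0025], 0.89), ([0.5457, 0.138, 0.0123], 0.78), ([0.7511, -0.1009, 0.0003], 0.59)]
dock []
[0.60793344 0.0826899  0.45339024]
```

View pics/w0.png

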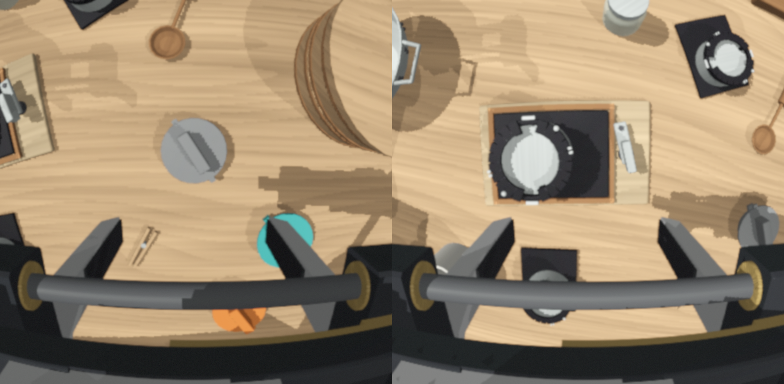

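Left half: the grey lid at px (195,150), its bar running diagonally down-right. Right half: the grinder mouth at (530,160), rim marks, and the turnbutton at (625,148), wing roughly across the dock's y. I'll rectify both views to metric maps.

```bash
cat >> h.py <<'E'
def load(name):
    k=dict(np.load(f"pics/{name}.npz")); w,x,y,z=k["orientation"]; return k,R.from_quat([x,y,z,w])
def ortho(name,c,yaw_,z,half,n=380):
    "bird's-eye view: image right = local -y, up = local +x"
    g=np.linspace(-half,half,n); Y,X=np.meshgrid(-g,-g)
    P=np.c_[X.ravel(),Y.ravel()]@np.array([[np.cos(yaw_),np.sin(yaw_)],[-np.sin(yaw_),np.cos(yaw_)]])+c
    px=project(np.c_[P,np.full(len(P),z)],load(name)).astype(np.float32).reshape(n,n,2)
    return cv2.remap(cv2.imread(f"pics/{name}.png"),px[...,0],px[...,1],cv2.INTER_CUBIC)
E
python3 - <<'E'
from h import *
a=ortho("wd",[0.557,0.080],0.2,0.024,0.13); b=ortho("wl",[0.498,-0.251],0,0.055,0.06)
for im,s in ((a,0.02/0.26),(b,0.02/0.12)):
    for i in range(0,380,int(s*380)): im[i,::3]=0,0,255; im[::3,i]=0,0,255
cv2.imwrite("pics/o.png",np.hstack([a,b]))
E
```

```text
(no output)
```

View pics/o.png

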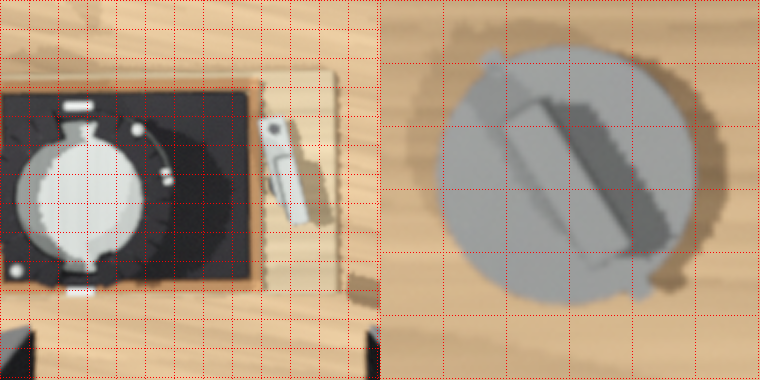

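```bash
python3 - <<'E'
from h import *
y=0.21; u=np.array([np.cos(y),np.sin(y)])
r.move_to([*(np.array([.545,.141])-0.065*u),0.24],q(y)); r.hold(.15)
kc,_=shot("m1"); marks("mouth","wing","grinder")
r.move_to([*(np.array([.572,.014])-0.065*u),0.17],q(y)); r.hold(.15)
kc,_=shot("b1"); marks("wing"); print(kc[0]["position"])
print(telemetry.current_t(),[models.regions_of("wing","wrist")[0]["pixels"].sum()])
a=ortho("m1",[.545,.141],.21,.090,.07); b=ortho("b1",[.572,.014],.21,.058,.06)
for im in (a,b): im[190,::3]=0,0,255; im[::3,190]=0,0,255
cv2.imwrite("pics/o2.png",np.hstack([a,b]))
E
```

```text
mouth [([0.315, 0.0885, 0.058], 0.64), ([0.7484, -0.0991, 0.0613], 0.61), ([0.5452, 0.1394, 0.0927], 0.56)]
wing [([0.5714, 0.0163, 0.047], 0.76)]
grinder [([0.3186, 0.0882, -0.0031], 0.66), ([0.7504, -0.0985, 0.0029], 0.59), ([0.3741, 0.5057, -0.0009], 0.16)]
wing [([0.5732, 0.0133, 0.0487], 0.78)]
[0.57630548 0.01619439 0.32488201]
5.375 [np.int64(429)]
```

View pics/o2.png

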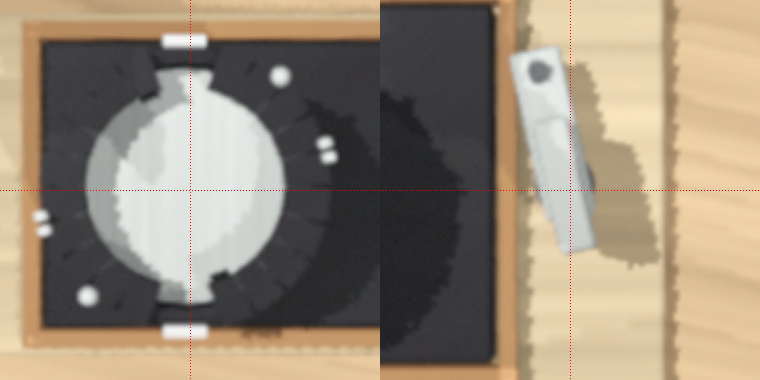

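Left: the mouth is centred at (185,186), with slot bars vertical (yaw 0.210), beads at (280,76)/(88,296) and lock marks at (326,150)/(42,223). Right: the wing's top is centred at about (567,184) and the bar is tilted about 0.22 rad. So mouth ≈ (0.5461, 0.1432), wing ≈ (0.5735, 0.0156), wing yaw ≈ 0.43.

```bash
python3 - <<'E'
from h import *
w=[.5735,.0156]; y0=.43
gripper_to(.05)
r.move_to([*w,.12],q(y0))
print(r.move_l([*w,.0625],vel=.08,guard=8),telemetry.current_ee_pos())
gripper_to(0,25); print(telemetry.current_opening(),telemetry.current_wrist_force())
for a in (.8,1.2,1.6,1.80): 
    r.move_to([*w,.0625],q(a)); print(a,np.round(telemetry.current_torque(),2),np.round(telemetry.current_wrist_force(),1))
gripper_to(.05); r.move_l([*w,.13],vel=.15)
y=1.78; u=np.array([np.cos(y),np.sin(y)])
r.move_to([.61,.02,.25],q(.21)); r.hold(.1); shot("b2"); print(telemetry.current_t())
# lid, camera above it with tool aligned to the lid
y=.53; u=np.array([np.cos(y),np.sin(y)])
r.move_to([*(np.array([.5,-.2505])-0.065*u),0.20],q(y)); r.hold(.15); shot("l1"); marks("lid"); print(telemetry.current_t())
a=ortho("b2",[.5735,.0156],.21,.058,.07); b=ortho("l1",[.5,-.2505],.53,.055,.06)
for im in (a,b): im[190,::3]=0,0,255; im[::3,190]=0,0,255
cv2.imwrite("pics/o3.png",np.hstack([a,b]))
E
```

```text
False [0.57387976 0.01553231 0.06295173]
0.011766319380492885 [-0.2840555   1.24288771  0.36253902]
0.8 [0.46 0.15 0.02] [-0.9  2.7  1.4]
1.2 [0.62 0.29 0.04] [-1.2  2.9  2.9]
1.6 [0.84 0.3  0.05] [-2.6  4.4  4.1]
1.8 [ 0.85  0.35 -0.22] [-2.2  4.8  3.7]
12.8333
lid [([0.3686, -0.3874, -0.0012], 0.71), ([0.499, -0.2494, -0.0008], 0.68), ([0.2398, -0.3302, -0.0009], 0.6)]
14.4
```

View pics/o3.png

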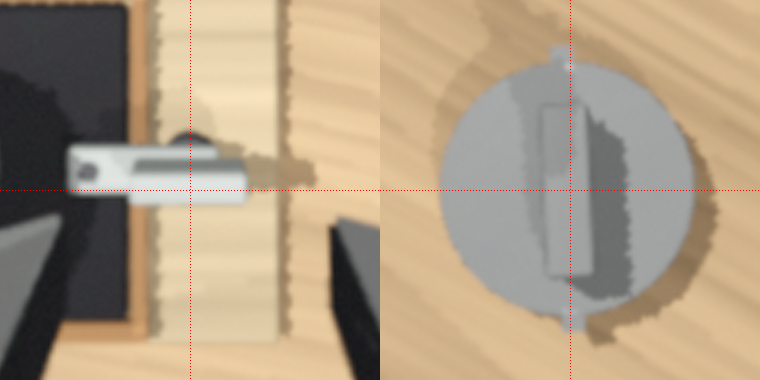

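The turnbutton now lies across the foot (bar along dock +y, px (70–245,170)). The lid bar is centred at (566,190) with a residual tilt of +0.04 rad, giving lid ≈ (0.4994, -0.2495), yaw 0.57. I'll grasp it, lift it, and check how it sits in the hand to reveal any camera bias.

```bash
python3 - <<'E'
from h import *
L=[.4994,-.2495]; y=.571
r.move_to([*L,.12],q(y))
print(r.move_l([*L,.054],vel=.08,guard=8),np.round(telemetry.current_ee_pos(),4))
gripper_to(0,55); print(telemetry.current_opening(),np.round(telemetry.current_wrist_force(),1))
r.move_l([*L,.21],vel=.15)
m=[.5461,.1432]
r.move_to([*m,.17],q(.21)); r.hold(.15)
p=telemetry.current_ee_pos(); print(np.round(p,4),yaw(),telemetry.current_opening(),telemetry.current_t())
shot("g1")
# expected: lid origin = TCP -.054 in z
a=ortho("g1",p[:2],yaw(),p[2]-.054+.025,.07); b=ortho("g1",p[:2],yaw(),.09,.07)
for im in (a,b): im[190,::3]=0,0,255; im[::3,190]=0,0,255
cv2.imwrite("pics/o4.png",np.hstack([a,b]))
E
```

```text
False [ 0.4998 -0.2498  0.0545]
0.01535109920609265 [-0.9 -0.2  0.9]
[0.5465 0.1421 0.1701] 0.20853653924185941 0.015540656670339423 19.3083
```

View pics/o4.png

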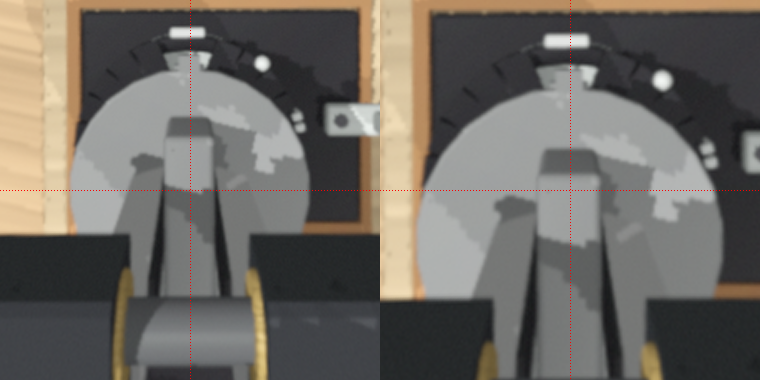

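Left (flange plane): the flange spans px 71–309, centred on 190, so the lid is centred in the hand with no visible lateral bias. Right (rim plane): the slot bar is at (566,41), so the mouth is about 1.5 mm to +x/+y of the current TCP. I'll correct the hand position with that offset and descend under guard.

```bash
cat >> h.py <<'E'
def goto(xy,z,y_,**k):
    return r.move_l([*xy,z],rot=q(y_),**k)
E
python3 - <<'E'
from h import *
m=np.array([.5465,.1434]); y=.21
goto(m,.155,y,vel=.05); r.hold(.3); p=telemetry.current_ee_pos(); print(np.round(p,4))
c=m+(m-np.array(p)[:2])            # cancel the static offset
goto(c,.150,y,vel=.05); r.hold(.2); print(np.round(telemetry.current_ee_pos(),4),yaw())
f0=telemetry.current_wrist_force()
hit=goto(c,.1265,y,vel=.03,guard=7); print(hit,np.round(telemetry.current_ee_pos(),4),np.round(telemetry.current_wrist_force()-np.array(f0),1),np.round(telemetry.current_torque(),2),telemetry.current_t())
shot("g2"); p=telemetry.current_ee_pos()
cv2.imwrite("pics/o5.png",cv2.resize(ortho("g2",p[:2],yaw(),.094,.06),(600,600)))
E
```

```text
[0.5466 0.1435 0.1553]
[0.5464 0.1433 0.15  ] 0.21004068471206336
False [0.5465 0.1434 0.1266] [-1.1 -0.4 -1.2] [0.05 0.01 0.06] 21.4917
```

View pics/o5.png

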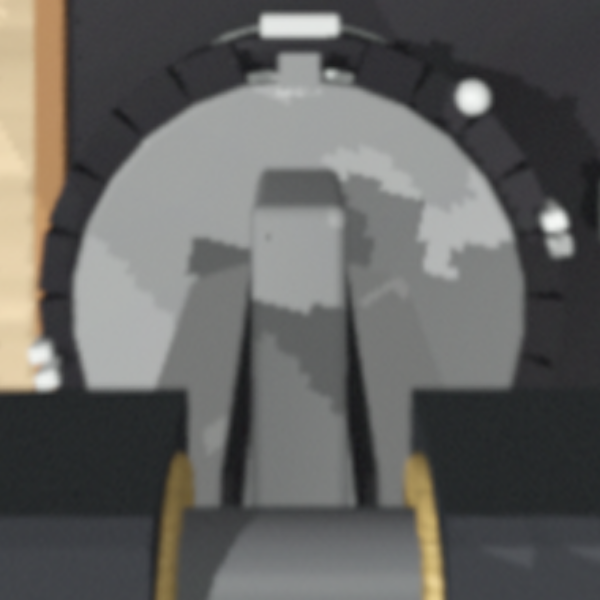

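The lid dropped cleanly through the slots, with the pointer tab at (300,67) right below the slot bar (300,25). Next I'll seat it gently, then twist clockwise 0.72 rad.

```bash
python3 - <<'E'
from h import *
c=np.array([.5465,.1434]); y=.21
print(goto(c,.1248,y,vel=.02,guard=4),np.round(telemetry.current_ee_pos(),4))
z=telemetry.current_ee_pos()[2]; t0=np.array(telemetry.current_torque()); f0=np.array(telemetry.current_wrist_force())
for a in (.1,.3,.5,.65,.72):
    r.move_to([*c,z],q(y-a)); print(a,round(y-yaw(),3),np.round(telemetry.current_torque()-t0,3)[2],np.round(telemetry.current_wrist_force()-f0,1))
r.hold(.3); print(y-yaw(),np.round(telemetry.current_ee_pos(),4),telemetry.current_joints()[5],telemetry.current_t(),telemetry.current_torque()-t0)
shot("g3"); p=telemetry.current_ee_pos()
cv2.imwrite("pics/o6.png",cv2.resize(ortho("g3",p[:2],yaw(),.094,.06),(600,600)))
E
```

```text
False [0.5469 0.1434 0.1261]
0.1 0.098 -0.015 [ 2.1 -0.  -6.8]
0.3 0.295 0.044 [ 2.  -1.  -6.3]
0.5 0.494 0.013 [ 1.5 -2.7 -6.2]
0.65 0.644 0.05 [ 1.  -3.2 -6.3]
0.72 0.715 0.076 [ 0.4 -4.7 -5.1]
0.7180262236706556 [0.5462 0.143  0.1262] 2.212527227178874 23.475 [-0.89773073 -0.09180433  0.06846668]
```

View pics/o6.png

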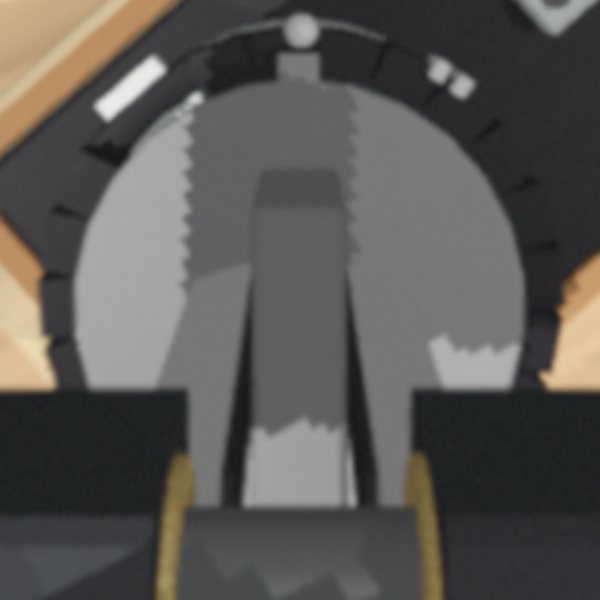

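The pointer tab (299,67) sits exactly at the single bead (300,30), short of the double lock mark (452,78). The lid is seated (TCP z 0.126) and held, so I'm handing in.

```bash
python3 - <<'E'
from h import *
print(telemetry.current_opening(),r.sign_off())
E
```

```text
the job is handed in; nothing more can be done
0.01569854014964906 None
```

The job is handed in at about 23.5 s: the turnbutton is across the grinder's foot, and the lid is seated, twisted clockwise to the bead without reaching the lock, and still gripped there.

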